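Swap the spice-counter things back to their own coasters

TASK

Everything stands on the wrong coaster: put the amber jar on the red coaster, the steel funnel on the blue one, the white ramekin on the green one and the yellow scoop on the black one, each upright, the way up it started, and in the middle of its coaster. The counter is wet from wiping, so never put any of them down on the bare counter: park things on the empty wooden board on the way and leave the board empty again at the end. Leave the salt shaker where it stands.

Things in the scene. Friction and masses are not known exactly. Their poses are not given: they have to be found in the camera images.
- jar: Loose amber glass jar with a black screw-top lid: upright cylinder 62 mm across up to 66 mm high, then shoulder and lid (54 mm across), 92 mm high in all, about 0.2 kg. Origin at the centre of its underside, z up. Round; yaw does not matter. It starts on the green or the black coaster.
- funnel: Loose steel funnel standing mouth down, spout up: rim 72 mm across, 5 mm high, cone narrowing to 18 mm across at 42 mm, then a straight spout 16 mm across up to 90 mm high, about 0.09 kg. Origin at the centre of the mouth's plane (underside), z up along the spout. Take it by the spout. It starts on the green or the black coaster.
- ramekin: Loose small white ceramic ramekin: open straight round cup 62 mm across outside, 42 mm high, wall 5 mm, about 0.14 kg. Origin at the centre of its underside, z up. Round. It can be taken across its outside. It starts on the red or the blue coaster.
- scoop: Loose yellow scoop: round cup 52 mm across, 36 mm high, wall 3 mm; flat handle 14 mm wide, 5 mm thick, centred 32 mm above the underside, reaching 76 mm from the cup's centre along its own -x; about 0.04 kg. Origin: centre of the cup's underside, z up. Handle starts towards the robot within 0.3 rad. Take it across the cup, closing along its y. It starts on the red or blue coaster.
- red_coaster: Fixed round red coaster, 92 mm across, 8 mm high; origin at the centre of its underside, on the counter. Its position differs at every start. It is the home of the jar.
- blue_coaster: Fixed round blue coaster, 92 mm across, 8 mm high; origin at the centre of its underside, on the counter. Its position differs at every start. It is the home of the funnel.
- green_coaster: Fixed round green coaster, 92 mm across, 8 mm high; origin at the centre of its underside, on the counter. Its position differs at every start. It is the home of the ramekin.
- black_coaster: Fixed round black coaster, 92 mm across, 8 mm high; origin at the centre of its underside, on the counter. Its position differs at every start. It is the home of the scoop.
- spare_board: Fixed square pale wooden board, 110 x 110 mm, 8 mm high, empty at the start: the free spot. Origin at the centre of its underside. Centres of coasters and board are at least 145 mm apart. The other crockery is fixed and keeps at least 120 mm from all of these centres.
- salt_shaker: Loose salt shaker, pink with a metal cap, 32 mm across, 60 mm high, 0.12 kg, standing on the counter among the coasters, its centre at least 100 mm from any coaster's or the board's centre. Origin at the centre of its underside. To be left alone.

How it is judged (in metres and radians):
On the way:
1. one of the four things is parked on the spare board and let go (((horizontal distance between jar and spare_board below 0.03 m and height (world z) of jar below 0.012 m and linear speed of jar below 0.02 m/s and contact force between the fingers and jar below 0.1 N) or (horizontal distance between funnel and spare_board below 0.03 m and height (world z) of funnel below 0.012 m and linear speed of funnel below 0.02 m/s and contact force between the fingers and funnel below 0.1 N) or (horizontal distance between ramekin and spare_board below 0.03 m and height (world z) of ramekin below 0.012 m and linear speed of ramekin below 0.02 m/s and contact force between the fingers and ramekin below 0.1 N) or (horizontal distance between scoop and spare_board below 0.03 m and height (world z) of scoop below 0.012 m and linear speed of scoop below 0.02 m/s and contact force between the fingers and scoop below 0.1 N))), for 0.2 s.
At the end, for the whole second after the job is handed in: Jar on red, funnel on blue, ramekin on green, scoop on black: each origin within 15 mm of its coaster's centre (horizontally), standing on the coaster (origin 4 to 12 mm above the counter), upright within 0.1 rad and at rest; so the board is empty (horizontal distance between jar and red_coaster below 0.015 m and height (world z) of jar between 0.004 and 0.012 m and angle between each of jar, funnel, ramekin, scoop's own z axis and vertical below 0.1 rad and linear speed of each of jar, funnel, ramekin, scoop below 0.02 m/s and horizontal distance between funnel and blue_coaster below 0.015 m and height (world z) of funnel between 0.004 and 0.012 m and horizontal distance between ramekin and green_coaster below 0.015 m and height (world z) of ramekin between 0.004 and 0.012 m and horizontal distance between scoop and black_coaster below 0.015 m and height (world z) of scoop between 0.004 and 0.012 m); the robot touches nothing.
It fails at once if one of the four things rests on the bare counter or falls off (its origin is lower than 3 mm) (height (world z) of any of jar, funnel, ramekin, scoop below 0.003 m).
It fails at once if the salt shaker is moved by more than 15 mm or tipped over (distance of salt_shaker from where it was at the start of the episode above 0.015 m or angle between salt_shaker's own z axis and vertical above 0.3 rad).
It also fails if it takes over 128 s, if anything falls off the work surface, if the arm or the gripper's body presses on something with over 40 N, if the wrist force passes 120 N, or if a joint passes its speed limit or range.

ROBOT

A 6-joint arm with a two-finger parallel gripper is mounted at the origin on the work surface. World frame = base frame: x ahead of the robot, y to its left, z up, the work surface at z = 0. Lengths are in m, angles in degrees, forces in N, time in s.
With the tool pointing down it reaches from about 0.4 to 0.825 m from the base axis. Payload 7 kg.
Tool frame: the origin (TCP) lies midway between the tips of the shut fingers; the grasp point (between the pads) lies 19 mm behind it; z points along the fingers, y is the line along which they close (so a half turn about z gives the same grasp; the last joint's range is limited). The gripper opens to 88 mm and grips with 3 to 60 N. Pads are 19 mm wide; open, the fingers measure 130 mm over their backs; the gripper's body (78 mm by 193 mm) begins 47 mm behind the grasp point.
Start: joints at [-53.68, 20.546, 0.682, 0, -70.136, -16.507], TCP at [0.229, -0.635, 0.227] pointing down, gripper open.
Joint ranges: [-176.03, 176.03], [-82.01, 121.73], [-58.28, 71.71], [-173.87, 95.51], [-174.79, -0.11], [-173.66, 173.66]. Speed limits (degrees/s): [136.94, 136.94, 172.46, 180, 180, 180].

INTERFACE

Orientations are given as [roll, pitch, yaw] about the fixed x, y, z axes, in that order (R = Rz(yaw) Ry(pitch) Rx(roll)).
In Python, from plant import ctrl gives the robot as it stands. The module is installed in compiled form; this text tells all that it offers.
- The arm moves only by the tool send_rows, never from a script. Its argument "plan" is a list that holds one entry, the list of rows, each a list of 6 numbers: the shift along the tool's x, y, z in fractions of the full range, 1 being 100 cm, then the turn, a rotation vector about the tool's x, y, z in shares of 90 degrees (1.0 is 90 degrees). A call has 1 to 8 rows; each row is the pose to reach, as a shift and turn from the pose commanded when the call began, along the tool's axes at that moment; what a row does not reach only later rows make up. A row lasts 1/12 s, in which the tool goes at most 41.7 mm and 7.16 degrees, less where a joint would pass 70% of its speed; a pose out of reach is approached as far as the arm can. A call with a gripper value outside its range is refused whole. "fingers" is the opening, from 0 (shut) to 1 (fully open), set as the call begins (left out, the last holds). The fingers move at their own pace and stop on an object; the grip force is fixed at half the most. Time passes only in rows, so rows that repeat a pose let the fingers close. It gives the time, the measured TCP pose, the force, the opening and the grip force at its end, in the units of the state.
- ctrl.get_obs(): the state, without advancing time (a new reading comes with each control period).
- ctrl.snapshot(name): name is "scene" or "side" or "wrist"; returns a dict with "img" (400x640x3 uint8, red, green, blue), "K" (3x3 intrinsics, pixels), "pose" (4x4, takes a point from camera to world coordinates). Camera axes: x right, y down, z forward; pixel columns grow to the right and rows downward; lengths in m; the calibration is good to about 2 mm. A picture is of the moment at which its call begins. There is no depth.
- ctrl.close_job(): hands the job in; it is judged then, once.
The state is a dict: "clock": time; "joint_pos": joint angles; "qvel": joint speeds; "tau": joint torques, N m; "tool_pos": TCP position; "orientation": TCP orientation; "force": force on the tool from outside, world axes, zero at the start; "moment": the same for the moment, N m; "opening": finger opening in m; "gripper_force": force on a finger pad.
Only numpy, scipy, OpenCV 4.12 (cv2) and the standard library are available. Lean on these libraries where they do the work, as an engineer would, in place of code of your own. Each camera call takes 0.05 s, during which the arm holds its last target. There are 200 camera calls.

## Working session

There is one attempt and no reset: what is moved stays moved. The work goes in short steps, Python scripts to look and compute and a tool call to move; the robot and the scene stay as the last step left them, time stands still between calls to the robot, and variables do not carry over. Pictures are saved under pics/ and viewed, at most 14 in all, crops included, and the job is handed in when it is done.

Besides the shell and the picture viewer there is one more tool, called after ">>>" by a JSON object that holds its "fn" and its "kwargs". send_rows: Moves the arm, as the interface text tells. Its arguments: {"type":"object","properties":{"plan":{"type":"array","items":{"type":"array","items":{"type":"array","items":{"type":"number"}}}},"fingers":{"type":"number"}},"required":["plan"]}

```bash
mkdir -p pics
cat > h.py <<'E'
import numpy as np, cv2, pickle
from plant import ctrl
def snap(cam,fn):
    s=ctrl.snapshot(cam); cv2.imwrite(f'pics/{fn}.png',s['img'][:,:,::-1]); pickle.dump(s,open(f'pics/{fn}.pkl','wb')); return s
def load(fn): return pickle.load(open(f'pics/{fn}.pkl','rb'))
def ray(s,u,v):
    T=np.array(s['pose']); d=T[:3,:3]@np.linalg.solve(np.array(s['K']),[u,v,1.]); return T[:3,3],d
def at(s,u,v,z):
    o,d=ray(s,u,v); return o+d*(z-o[2])/d[2]
def tri(a,b):
    A=[];B=[]
    (o1,d1),(o2,d2)=ray(*a),ray(*b)
    t=np.linalg.lstsq(np.c_[d1,-d2],o2-o1,rcond=None)[0]
    p,q=o1+d1*t[0],o2+d2*t[1]; return (p+q)/2,np.linalg.norm(p-q)
E
python3 - <<'E'
from h import *
for c in('scene','side','wrist'):
    s=snap(c,c+'0'); print(c,np.round(s['pose'],3).tolist(),np.round(s['K'],1).tolist())
print(ctrl.get_obs())
E
```

```text
scene [[0.272, 0.54, -0.797, 1.357], [0.962, -0.14, 0.233, -0.235], [0.014, -0.83, -0.557, 0.584], [0.0, 0.0, 0.0, 1.0]] [[461.5, 0.0, 322.7], [0.0, 461.5, 201.2], [0.0, 0.0, 1.0]]
side [[-0.836, -0.394, 0.383, 0.216], [-0.549, 0.61, -0.571, 0.548], [-0.009, -0.687, -0.726, 0.734], [0.0, 0.0, 0.0, 1.0]] [[448.1, 0.0, 325.6], [0.0, 448.1, 198.8], [0.0, 0.0, 1.0]]
wrist [[-0.339, 0.908, 0.246, 0.163], [0.941, 0.327, 0.09, -0.658], [0.001, 0.262, -0.965, 0.385], [0.0, 0.0, 0.0, 1.0]] [[318.9, 0.0, 316.9], [0.0, 318.9, 196.5], [0.0, 0.0, 1.0]]
{'clock': 0.15, 'joint_pos': array([-5.36818968e+01,  2.05826860e+01,  6.47049369e-01, -1.45929868e-02,
       -7.01360127e+01, -1.65075157e+01]), 'qvel': array([ 0.04345941, -0.19244499,  0.10975648,  0.14891119, -0.06852734,
       -0.03055383]), 'tau': array([-1.58736810e-03, -5.83276892e+01,  2.93287128e+01,  7.00125530e+00,
        8.76173348e-03, -1.01003059e-04]), 'tool_pos': array([ 0.22862702, -0.63471904,  0.22583968]), 'orientation': array([ 1.79927405e+02, -7.20561637e-03, -1.60194375e+02]), 'force': array([-0.20841486, -0.58406833,  0.85846659]), 'moment': array([-0.01389799, -0.00801851,  0.04008715]), 'gripper_force': 0.0, 'opening': 0.0870927683845831}
```

View pics/scene0.png

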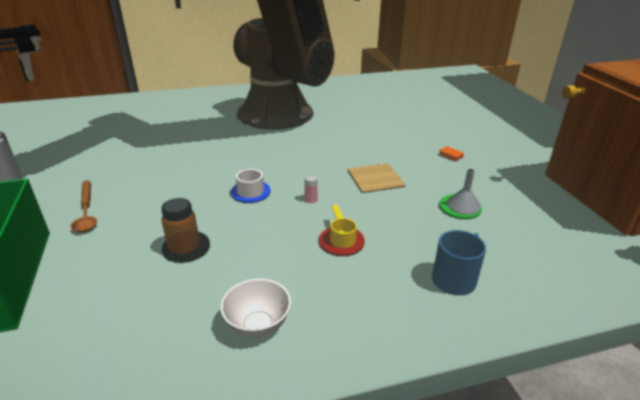

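View pics/side0.png

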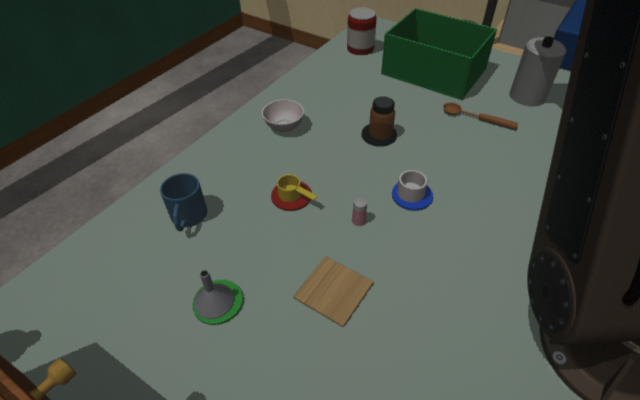

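The scene view shows the jar on black (185,235), the funnel on green (461,205), the ramekin on blue (250,187), the scoop on red (342,238) and the board at (376,177). The shaker is at (311,190). The side view agrees. Next I'll enlarge both.

Run:
```python
from h import *
s=cv2.imread('pics/scene0.png'); d=cv2.imread('pics/side0.png')
def grid(im,x0,y0,x1,y1,k,fn):
    c=cv2.resize(im[y0:y1,x0:x1],None,fx=k,fy=k,interpolation=cv2.INTER_CUBIC)
    for x in range((x0+9)//10*10,x1,10):
        cv2.line(c,(int((x-x0+.5)*k),0),(int((x-x0+.5)*k),6 if x%50 else 14),(0,0,255),1)
        if x%50==0: cv2.putText(c,str(x),(int((x-x0+.5)*k)+2,14),0,.4,(0,0,255),1)
    for y in range((y0+9)//10*10,y1,10):
        cv2.line(c,(0,int((y-y0+.5)*k)),(6 if y%50 else 14,int((y-y0+.5)*k)),(0,0,255),1)
        if y%50==0: cv2.putText(c,str(y),(2,int((y-y0+.5)*k)-2),0,.4,(0,0,255),1)
    cv2.imwrite(fn,c)
a=np.vstack([cv2.resize(i,None,fx=1,fy=1) for i in (s[150:265,155:355],s[150:265,310:510])])
c=cv2.resize(a,None,fx=2.6,fy=2.6,interpolation=cv2.INTER_CUBIC); 
grid(s,155,140,355,265,4,'pics/c1.png'); 
grid(s,315,140,515,265,4,'pics/c2.png'); grid(d,180,85,450,330,2.4,'pics/c3.png')
```

```text
(no output)
```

View pics/c1.png

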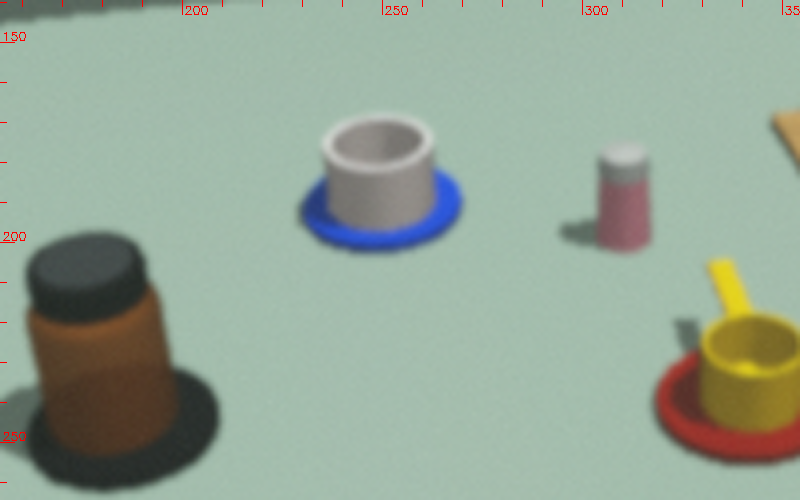

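View pics/c2.png

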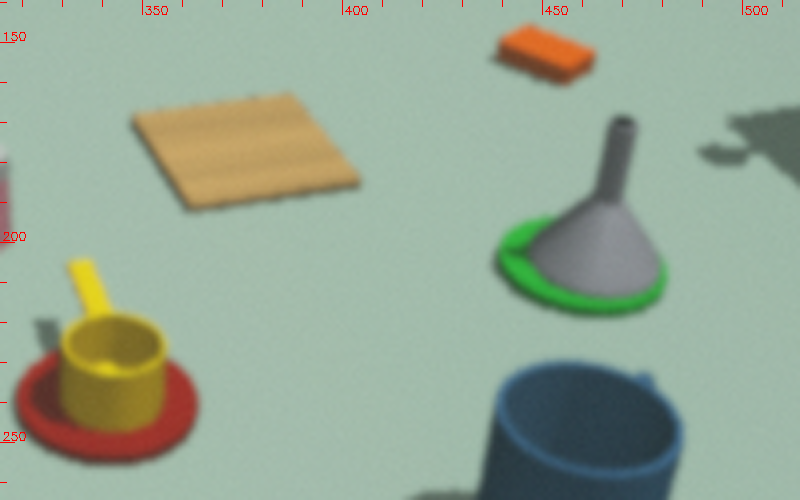

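View pics/c3.png

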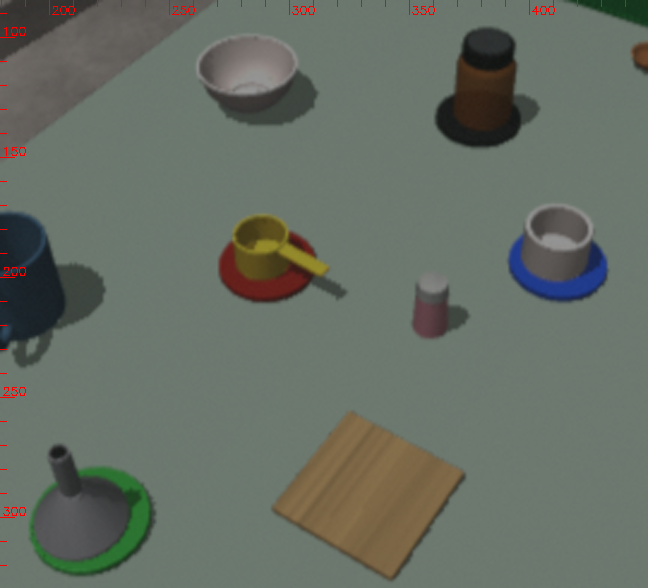

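Reading off the crops: red coaster extents are x 14–198 with bottom 464 (c2) and x 219–317 with bottom 300 (c3). I read the other extents the same way and will fit disc and cylinder outlines to them.

```bash
cat > fit.py <<'E'
from h import *
from scipy.optimize import least_squares
S,D=load('scene0'),load('side0')
off={'c1':(S,155,140,4),'c2':(S,315,140,4),'c3':(D,180,85,2.4)}
def px(c,X,Y): s,x0,y0,k=off[c]; return s,x0+X/k-.5,y0+Y/k-.5
def proj(s,P):
    T=np.linalg.inv(np.array(s['pose'])); q=(T[:3,:3]@P.T).T+T[:3,3]; q=(np.array(s['K'])@q.T).T; return q[:,:2]/q[:,2:]
th=np.linspace(0,2*np.pi,180)
def fit(name,circ,meas,zfree=True):
    ms=[]
    for c,l,r,t,b in meas:
        s,x0,y0,k=off[c]; ms.append((s,[None if v is None else o+v/k-.5 for v,o in((l,x0),(r,x0),(t,y0),(b,y0))]))
    def res(p):
        o=[]
        P=np.vstack([np.c_[p[0]+r*np.cos(th),p[1]+r*np.sin(th),np.full(180,(p[2] if zfree else 0)+z)] for r,z in circ])
        for s,m in ms:
            q=proj(s,P); e=[q[:,0].min(),q[:,0].max(),q[:,1].min(),q[:,1].max()]
            o+=[a-b for a,b in zip(e,m) if b is not None]
        return o
    r=least_squares(res,[.6,-.1,.01] if zfree else [.6,-.1])
    print(name,np.round(r.x,4),'res',np.round(r.fun,1)); return r.x
if __name__=='__main__':
    N=None
    C=[(.046,0),(.046,.008)]
    for zf in(True,False):
        fit('red',C,[('c2',14,198,N,464),('c3',219,317,N,300)],zf)
        fit('blue',C,[('c1',299,463,N,252),('c3',508,608,N,300)],zf)
        fit('black',C,[('c1',26,219,N,493),('c3',435,521,N,147)],zf)
        fit('green',C,[('c2',494,667,N,317),('c3',29,153,466,575)],zf)
    fit('jarlid',[(.027,.076),(.027,.092)],[('c1',26,146,231,N),('c3',462,515,28,N)])
    fit('ramekin',[(.031,0),(.031,.042)],[('c1',322,435,114,231),('c3',521,593,205,281)])
    fit('scoop',[(.026,0),(.026,.036)],[('c2',59,166,312,432),('c3',233,289,215,280)])
    fit('fun rim',[(.036,0),(.036,.005)],[('c2',524,665,N,301),('c3',32,131,N,561)])
    fit('fun spout',[(.008,.06),(.008,.09)],[('c2',N,637,115,N),('c3',49,N,444,N)])
    fit('shaker',[(.016,0),(.016,.06)],[('c1',598,651,142,252),('c3',413,449,272,338)])
    b=[tri(px('c2',*p),px('c3',*q)) for p,q in [((130,115),(392,576)),((294,94),(272,508)),((361,183),(351,410)),((190,209),(465,473))]]
    for p in b: print('board',np.round(p[0],4),round(p[1],4))
    print('mean',np.mean([p[0] for p in b],0))
    print('handle',tri(px('c2',80,261),px('c3',324,271)))
E
python3 fit.py
```

```text
red [0.6731 0.0046 0.0044] res [-0.1  0.2  0.  -0.1  0.1 -0. ]
blue [ 0.4451 -0.144   0.0033] res [ 0.3 -0.3  0.1  0.   0.  -0.1]
black [ 0.6126 -0.2947  0.0023] res [-0.5  0.5 -0.  -0.   0.   0.1]
green [0.6243 0.299  0.0023] res [ 0.7  0.5  0.2  0.7  0.3 -0.6  0.3]
red [0.6725 0.0046] res [-0.2 -0.   1.6  0.3  0.4  1.4]
blue [ 0.4446 -0.1446] res [ 0.2 -0.5  1.2  0.2  0.1  0.8]
black [ 0.6119 -0.295 ] res [-0.5  0.5  0.7  0.2  0.2  0.8]
green [0.625  0.2986] res [ 0.5  0.3  1.3  0.8  0.3 -0.2  0.6]
jarlid [ 0.6097 -0.2985  0.0078] res [-0.8  0.9  0.1 -0.2  0.4 -0.1]
ramekin [ 0.449  -0.1438  0.0086] res [-0.   0.5 -0.1  0.6 -0.1  0.5 -0.9  0.5]
scoop [0.6767 0.0066 0.0089] res [ 0.2  0.6 -0.2  0.5 -0.1  1.  -0.6  0.2]
fun rim [0.6293 0.3036 0.0088] res [ 1.1 -0.3  0.1  0.8 -0.2 -0.2]
fun spout [0.6272 0.3035 0.0078] res [ 0.5  0.1  0.4 -0.1]
shaker [ 0.508  -0.0146 -0.002 ] res [-0.4  0.8 -1.1  1.5 -0.5  1.  -1.5  1.3]
board [ 0.3955  0.1561 -0.0237] 0.0925
board [0.4867 0.2079 0.0433] 0.0551
board [0.5214 0.1642 0.038 ] 0.0856
board [ 0.428   0.1123 -0.0335] 0.0591
mean [0.45789221 0.1601306  0.00602589]
handle (array([0.60226189, 0.01249674, 0.04238189]), np.float64(0.001570061417273639))
```

Run:
```python
from fit import *
b=[tri(px('c2',*p),px('c3',*q)) for p,q in [((130,115),(465,473)),((294,94),(392,576)),((361,183),(272,508)),((190,209),(351,410))]]
for p in b: print('board',np.round(p[0],4),round(p[1],4))
print('mean',np.mean([p[0] for p in b],0))
print('mug rim', tri((S,460,248),(D,183,186)), tri(px('c2',590,415),(D,183,186)))
```

```text
board [0.404  0.107  0.0063] 0.0013
board [0.4058 0.2158 0.0079] 0.0011
board [0.5139 0.2155 0.0054] 0.0013
board [0.5144 0.1058 0.0056] 0.0017
mean [0.45949152 0.16102562 0.0063119 ]
mug rim (array([0.83167233, 0.16398918, 0.07870354]), np.float64(0.003851748807565071)) (array([0.82674864, 0.16827472, 0.08463931]), np.float64(0.005893036493268099))
```

The manual's scale: shifts go in shares of 100 cm and turns go in shares of 90 degrees. Converting my numbers, 19.8 degrees / 90 = 0.22.

>>> {"fn": "send_rows", "kwargs": {"plan": [[[0, 0, 0, 0, 0, 0.0778], [0, 0, 0, 0, 0, 0.1556], [0, 0, 0, 0, 0, 0.22], [0, 0, 0, 0, 0, 0.22]]], "fingers": 1}}

```text
clock: 0.48
tool_pos: [0.2287, -0.6348, 0.2262]
orientation: [180.0, -0.0, 179.7]
force: [0.2, -1.4, -0.3]
opening: 0.0877
gripper_force: 0.0
```

Converted, 25 cm / 100 = 0.25, -18 cm / 100 = -0.18.

>>> {"fn": "send_rows", "kwargs": {"plan": [[[-0.18, 0.25, 0.02, 0, 0, 0], [-0.18, 0.25, 0.02, 0, 0, 0], [-0.18, 0.25, 0.02, 0, 0, 0], [-0.18, 0.25, 0.02, 0, 0, 0], [-0.18, 0.25, 0.02, 0, 0, 0], [-0.18, 0.25, 0.02, 0, 0, 0], [-0.18, 0.25, 0.02, 0, 0, 0], [-0.18, 0.25, 0.02, 0, 0, 0]]]}}

```text
clock: 1.15
tool_pos: [0.4106, -0.3816, 0.2064]
orientation: [180.0, 0.0, -179.6]
force: [-0.6, -0.5, 0.3]
opening: 0.0879
gripper_force: 0.0
```

Converted, 25 cm / 100 = 0.25, -18 cm / 100 = -0.18.

>>> {"fn": "send_rows", "kwargs": {"plan": [[[-0.18, 0.25, 0.02, 0, 0, 0], [-0.18, 0.25, 0.02, 0, 0, 0], [-0.18, 0.25, 0.02, 0, 0, 0], [-0.18, 0.25, 0.02, 0, 0, 0], [-0.18, 0.25, 0.02, 0, 0, 0], [-0.18, 0.25, 0.02, 0, 0, 0], [-0.18, 0.25, 0.02, 0, 0, 0], [-0.18, 0.25, 0.02, 0, 0, 0]]]}}

```text
clock: 1.82
tool_pos: [0.5909, -0.1312, 0.186]
orientation: [180.0, 0.0, -179.6]
force: [-0.1, -1.5, -1.3]
opening: 0.0881
gripper_force: 0.0
```

Converted, 14.1 cm / 100 = 0.141, -8.8 cm / 100 = -0.088.

>>> {"fn": "send_rows", "kwargs": {"plan": [[[-0.088, 0.141, 0.046, 0, 0, 0], [-0.088, 0.141, 0.046, 0, 0, 0], [-0.088, 0.141, 0.046, 0, 0, 0], [-0.088, 0.141, 0.046, 0, 0, 0], [-0.088, 0.141, 0.046, 0, 0, 0], [-0.088, 0.141, 0.046, 0, 0, 0], [-0.088, 0.141, 0.046, 0, 0, 0]]]}}

```text
clock: 2.4
tool_pos: [0.6763, 0.0063, 0.1398]
orientation: [-180.0, -0.1, -179.8]
force: [-0.2, -0.8, 0.7]
opening: 0.0877
gripper_force: 0.0
```

Run:
```python
from h import *
from fit import proj
s=snap('wrist','w1'); im=s['img'][:,:,::-1].copy()
for x,y,z,r in[(.677,.0066,.044,.026),(.673,.0046,.008,.046)]:
    t=np.linspace(0,6.28,90); q=proj(s,np.c_[x+r*np.cos(t),y+r*np.sin(t),0*t+z]); cv2.polylines(im,[q.round().astype(int)],True,(255,0,255),1)
cv2.imwrite('pics/w1m.png',im)
```

```text
(no output)
```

View pics/w1m.png

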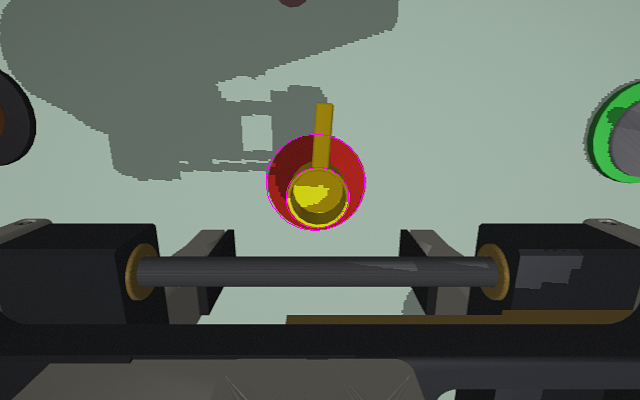

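The wrist view has the projected outlines of the red coaster (circle at 316,183) and the cup rim (318,197) lying right on the real ones, with the fingers straddling them. Going down to grasp.

>>> {"fn": "send_rows", "kwargs": {"plan": [[[0, 0, 0.04, 0, 0, 0], [0, 0, 0.07, 0, 0, 0], [0, 0, 0.095, 0, 0, 0], [0, 0, 0.11, 0, 0, 0], [0, 0, 0.12, 0, 0, 0], [0, 0, 0.12, 0, 0, 0]]]}}

```text
clock: 2.95
tool_pos: [0.6752, 0.0046, 0.019]
orientation: [-180.0, -0.2, 180.0]
force: [0.3, -0.6, -0.4]
opening: 0.0877
gripper_force: 0.0
```

>>> {"fn": "send_rows", "kwargs": {"plan": [[[0, 0, 0, 0, 0, 0], [0, 0, 0, 0, 0, 0], [0, 0, 0, 0, 0, 0], [0, 0, 0, 0, 0, 0], [0, 0, 0, 0, 0, 0], [0, 0, 0, 0, 0, 0], [0, 0, 0, 0, 0, 0], [0, 0, 0, 0, 0, 0]]], "fingers": 0}}

```text
clock: 3.62
tool_pos: [0.6769, 0.0062, 0.0212]
orientation: [180.0, 0.0, -180.0]
force: [-1.3, 0.8, 4.3]
opening: 0.0522
gripper_force: 30.0
```

Converted, -12 cm / 100 = -0.12, -11 cm / 100 = -0.11.

>>> {"fn": "send_rows", "kwargs": {"plan": [[[0, 0, -0.01, 0, 0, 0], [0, 0, -0.03, 0, 0, 0], [0, 0, -0.06, 0, 0, 0], [0, 0, -0.09, 0, 0, 0], [0, 0, -0.11, 0, 0, 0], [0, 0, -0.12, 0, 0, 0]]]}}

```text
clock: 4.12
tool_pos: [0.6781, 0.0062, 0.1447]
orientation: [180.0, 0.3, -180.0]
force: [0.8, -0.3, -0.1]
opening: 0.052
gripper_force: 30.0
```

>>> {"fn": "send_rows", "kwargs": {"plan": [[[0.018, 0.013, 0, 0, 0, 0], [0.05, 0.035, 0, 0, 0, 0], [0.08, 0.057, 0, 0, 0, 0], [0.11, 0.078, 0, 0, 0, 0], [0.14, 0.099, 0, 0, 0, 0], [0.17, 0.12, 0, 0, 0, 0], [0.2, 0.141, 0, 0, 0, 0], [0.218, 0.154, 0, 0, 0, 0]]]}}

```text
clock: 4.78
tool_pos: [0.4556, 0.1606, 0.1402]
orientation: [-180.0, -0.1, -180.0]
force: [-0.2, -0.7, -0.3]
opening: 0.052
gripper_force: 30.0
```

Converted, 11.9 cm / 100 = 0.119, 11.7 cm / 100 = 0.117.

>>> {"fn": "send_rows", "kwargs": {"plan": [[[0, 0, 0.015, 0, 0, 0], [0, 0, 0.04, 0, 0, 0], [0, 0, 0.07, 0, 0, 0], [0, 0, 0.095, 0, 0, 0], [0, 0, 0.112, 0, 0, 0], [0, 0, 0.117, 0, 0, 0], [0, 0, 0.119, 0, 0, 0], [0, 0, 0.119, 0, 0, 0]]]}}

```text
clock: 5.45
tool_pos: [0.4578, 0.1593, 0.0215]
orientation: [-179.9, -0.1, -180.0]
force: [0.3, 0.2, 0.3]
opening: 0.0518
gripper_force: 30.0
```

Converted, 0.1 cm / 100 = 0.001.

>>> {"fn": "send_rows", "kwargs": {"plan": [[[0, 0, 0, 0, 0, 0], [0, 0, 0.001, 0, 0, 0], [0, 0, 0.001, 0, 0, 0], [0, 0, 0.001, 0, 0, 0]]]}}

```text
clock: 5.78
tool_pos: [0.4591, 0.1604, 0.0211]
orientation: [180.0, 0.1, -180.0]
force: [0.3, 1.3, 2.0]
opening: 0.0515
gripper_force: 30.0
```

>>> {"fn": "send_rows", "kwargs": {"plan": [[[0, 0, 0, 0, 0, 0], [0, 0, 0, 0, 0, 0], [0, 0, 0, 0, 0, 0], [0, 0, 0, 0, 0, 0], [0, 0, 0, 0, 0, 0], [0, 0, 0, 0, 0, 0], [0, 0, 0, 0, 0, 0], [0, 0, 0, 0, 0, 0]]], "fingers": 1}}

```text
clock: 6.45
tool_pos: [0.4586, 0.16, 0.0205]
orientation: [-180.0, -0.0, -180.0]
force: [0.5, -0.2, 0.3]
opening: 0.0873
gripper_force: 0.0
```

Converted, -14 cm / 100 = -0.14, -12 cm / 100 = -0.12.

>>> {"fn": "send_rows", "kwargs": {"plan": [[[0, 0, -0.01, 0, 0, 0], [0, 0, -0.03, 0, 0, 0], [0, 0, -0.06, 0, 0, 0], [0, 0, -0.09, 0, 0, 0], [0, 0, -0.12, 0, 0, 0], [0, 0, -0.14, 0, 0, 0], [0, 0, -0.14, 0, 0, 0]]]}}

```text
clock: 7.03
tool_pos: [0.4608, 0.1614, 0.1652]
orientation: [179.8, 0.4, -179.9]
force: [0.1, 0.3, 0.1]
opening: 0.0875
gripper_force: 0.0
```

Converted, -24.5 cm / 100 = -0.245, -24 cm / 100 = -0.24.

>>> {"fn": "send_rows", "kwargs": {"plan": [[[-0.013, -0.04, 0, 0, 0, 0], [-0.026, -0.08, 0, 0, 0, 0], [-0.039, -0.12, 0, 0, 0, 0], [-0.052, -0.16, 0, 0, 0, 0], [-0.065, -0.2, 0, 0, 0, 0], [-0.078, -0.24, 0, 0, 0, 0], [-0.08, -0.245, 0, 0, 0, 0]]]}}

```text
clock: 7.62
tool_pos: [0.5394, -0.0897, 0.1598]
orientation: [-179.9, -0.1, 179.8]
force: [0.8, 0.7, 0.6]
opening: 0.0883
gripper_force: 0.0
```

Converted, -21.4 cm / 100 = -0.214, -20 cm / 100 = -0.2.

>>> {"fn": "send_rows", "kwargs": {"plan": [[[-0.013, -0.04, 0, 0, 0, 0], [-0.026, -0.08, 0, 0, 0, 0], [-0.039, -0.12, 0, 0, 0, 0], [-0.052, -0.16, 0, 0, 0, 0], [-0.065, -0.2, 0, 0, 0, 0], [-0.07, -0.214, 0, 0, 0, 0], [-0.07, -0.214, 0, 0, 0, 0], [-0.07, -0.214, 0, 0, 0, 0]]]}}

```text
clock: 8.28
tool_pos: [0.6081, -0.2998, 0.159]
orientation: [180.0, -0.1, 179.9]
force: [-0.4, 1.1, -1.0]
opening: 0.0874
gripper_force: 0.0
```

```bash
cat > ov.py <<'E'
from h import *
from fit import proj
def ov(cam,fn,L):
    s=snap(cam,fn); im=s['img'][:,:,::-1].copy(); t=np.linspace(0,6.28,90)
    for x,y,z,r in L:
        q=proj(s,np.c_[x+r*np.cos(t),y+r*np.sin(t),0*t+z]); cv2.polylines(im,[q.round().astype(int)],True,(255,0,255),1)
    cv2.imwrite(f'pics/{fn}m.png',im); return im
E
python3 - <<'E'
from ov import *
a=ov('wrist','w2',[(.610,-.2985,.1,.027),(.612,-.295,.008,.046)])
b=ov('scene','s2',[(.4595,.161,.044,.026)])
c=np.hstack([cv2.resize(a,(480,300)),cv2.resize(b[130:230,320:420],(300,300),interpolation=cv2.INTER_CUBIC)]); cv2.imwrite('pics/v2.png',c)
E
```

```text
(no output)
```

View pics/v2.png

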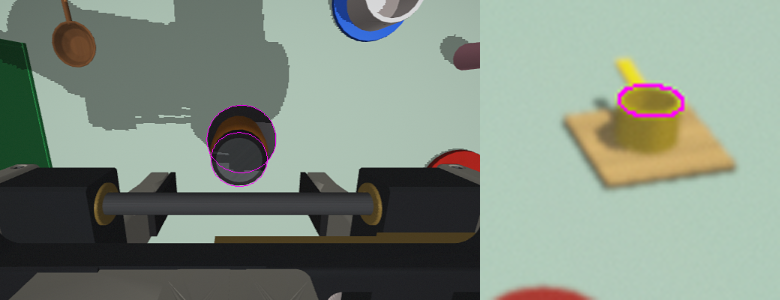

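The wrist view shows the predicted jar lid (239,158) and black coaster outlines on target. In the scene crop the scoop stands upright in the middle of the board. Next, take the jar.

Converted, 11.6 cm / 100 = 0.116, 11 cm / 100 = 0.11.

>>> {"fn": "send_rows", "kwargs": {"plan": [[[0, 0, 0.03, 0, 0, 0], [0, 0, 0.06, 0, 0, 0], [0, 0, 0.09, 0, 0, 0], [0, 0, 0.11, 0, 0, 0], [0, 0, 0.116, 0, 0, 0], [0, 0, 0.116, 0, 0, 0], [0, 0, 0.116, 0, 0, 0]]]}}

```text
clock: 8.97
tool_pos: [0.6094, -0.2984, 0.0457]
orientation: [-180.0, 0.0, -179.9]
force: [1.3, -0.1, 0.7]
opening: 0.0877
gripper_force: 0.0
```

>>> {"fn": "send_rows", "kwargs": {"plan": [[[0, 0, 0, 0, 0, 0], [0, 0, 0, 0, 0, 0], [0, 0, 0, 0, 0, 0], [0, 0, 0, 0, 0, 0], [0, 0, 0, 0, 0, 0], [0, 0, 0, 0, 0, 0], [0, 0, 0, 0, 0, 0], [0, 0, 0, 0, 0, 0]]], "fingers": 0}}

```text
clock: 9.63
tool_pos: [0.609, -0.299, 0.0454]
orientation: [-180.0, 0.0, -180.0]
force: [-1.3, 1.8, 5.9]
opening: 0.0616
gripper_force: 30.0
```

Converted, -10 cm / 100 = -0.1, -9 cm / 100 = -0.09.

>>> {"fn": "send_rows", "kwargs": {"plan": [[[0, 0, -0.01, 0, 0, 0], [0, 0, -0.03, 0, 0, 0], [0, 0, -0.05, 0, 0, 0], [0, 0, -0.07, 0, 0, 0], [0, 0, -0.09, 0, 0, 0], [0, 0, -0.1, 0, 0, 0]]]}}

```text
clock: 10.13
tool_pos: [0.6093, -0.2994, 0.1473]
orientation: [-180.0, 0.1, -180.0]
force: [0.5, -0.1, -2.0]
opening: 0.0616
gripper_force: 30.0
```

Converted, 22.5 cm / 100 = 0.225, 19.5 cm / 100 = 0.195.

>>> {"fn": "send_rows", "kwargs": {"plan": [[[-0.003, 0.015, 0, 0, 0, 0], [-0.009, 0.045, 0, 0, 0, 0], [-0.016, 0.075, 0, 0, 0, 0], [-0.022, 0.105, 0, 0, 0, 0], [-0.028, 0.135, 0, 0, 0, 0], [-0.034, 0.165, 0, 0, 0, 0], [-0.04, 0.195, 0, 0, 0, 0], [-0.046, 0.225, 0, 0, 0, 0]]]}}

```text
clock: 10.8
tool_pos: [0.6539, -0.072, 0.1434]
orientation: [180.0, -0.1, 180.0]
force: [0.5, -0.0, -3.1]
opening: 0.0616
gripper_force: 30.0
```

Converted, 7.8 cm / 100 = 0.078, 7.4 cm / 100 = 0.074.

>>> {"fn": "send_rows", "kwargs": {"plan": [[[-0.006, 0.03, 0, 0, 0, 0], [-0.012, 0.058, 0, 0, 0, 0], [-0.016, 0.074, 0, 0, 0, 0], [-0.017, 0.078, 0, 0, 0, 0], [-0.017, 0.078, 0, 0, 0, 0], [-0.017, 0.078, 0, 0, 0, 0]]]}}

```text
clock: 11.3
tool_pos: [0.671, 0.0038, 0.1438]
orientation: [-180.0, -0.1, -180.0]
force: [0.2, -0.1, -2.9]
opening: 0.0615
gripper_force: 30.0
```

Converted, 9.8 cm / 100 = 0.098, 9.5 cm / 100 = 0.095.

>>> {"fn": "send_rows", "kwargs": {"plan": [[[0, 0, 0.01, 0, 0, 0], [0, 0, 0.03, 0, 0, 0], [0, 0, 0.05, 0, 0, 0], [0, 0, 0.07, 0, 0, 0], [0, 0, 0.087, 0, 0, 0], [0, 0, 0.095, 0, 0, 0], [0, 0, 0.098, 0, 0, 0], [0, 0, 0.098, 0, 0, 0]]]}}

```text
clock: 11.97
tool_pos: [0.6709, 0.0028, 0.0462]
orientation: [-180.0, -0.1, 180.0]
force: [-0.4, 0.1, -2.2]
opening: 0.0614
gripper_force: 30.0
```

Converted, 0.1 cm / 100 = 0.001.

>>> {"fn": "send_rows", "kwargs": {"plan": [[[0, 0, 0, 0, 0, 0], [0, 0, 0.001, 0, 0, 0], [0, 0, 0.001, 0, 0, 0], [0, 0, 0.001, 0, 0, 0]]]}}

```text
clock: 12.3
tool_pos: [0.6718, 0.004, 0.0458]
orientation: [180.0, 0.0, 180.0]
force: [0.0, -0.2, -3.4]
opening: 0.0615
gripper_force: 30.0
```

Converted, 0.1 cm / 100 = 0.001, 0.05 cm / 100 = 0.0005.

>>> {"fn": "send_rows", "kwargs": {"plan": [[[0, 0, 0.0005, 0, 0, 0], [0, 0, 0.001, 0, 0, 0], [0, 0, 0.001, 0, 0, 0], [0, 0, 0.001, 0, 0, 0]]]}}

```text
clock: 12.63
tool_pos: [0.6719, 0.0041, 0.0453]
orientation: [-180.0, 0.0, -180.0]
force: [-1.7, -0.5, 4.9]
opening: 0.0615
gripper_force: 30.0
```

>>> {"fn": "send_rows", "kwargs": {"plan": [[[0, 0, 0, 0, 0, 0], [0, 0, 0, 0, 0, 0], [0, 0, 0, 0, 0, 0], [0, 0, 0, 0, 0, 0], [0, 0, 0, 0, 0, 0], [0, 0, 0, 0, 0, 0], [0, 0, 0, 0, 0, 0], [0, 0, 0, 0, 0, 0]]], "fingers": 1}}

```text
clock: 13.3
tool_pos: [0.6716, 0.0041, 0.0445]
orientation: [-180.0, -0.0, -180.0]
force: [-0.5, -0.6, 0.6]
opening: 0.0876
gripper_force: 0.0
```

Converted, -11.6 cm / 100 = -0.116, -11 cm / 100 = -0.11.

>>> {"fn": "send_rows", "kwargs": {"plan": [[[0, 0, -0.01, 0, 0, 0], [0, 0, -0.03, 0, 0, 0], [0, 0, -0.06, 0, 0, 0], [0, 0, -0.09, 0, 0, 0], [0, 0, -0.11, 0, 0, 0], [0, 0, -0.116, 0, 0, 0], [0, 0, -0.116, 0, 0, 0]]]}}

```text
clock: 13.88
tool_pos: [0.6729, 0.0043, 0.1638]
orientation: [179.9, 0.3, -180.0]
force: [0.6, 0.3, -0.1]
opening: 0.0879
gripper_force: 0.0
```

>>> {"fn": "send_rows", "kwargs": {"plan": [[[0.03, 0.022, 0, 0, 0, 0], [0.06, 0.044, 0, 0, 0, 0], [0.09, 0.066, 0, 0, 0, 0], [0.12, 0.088, 0, 0, 0, 0], [0.15, 0.11, 0, 0, 0, 0], [0.18, 0.132, 0, 0, 0, 0], [0.205, 0.15, 0, 0, 0, 0], [0.213, 0.156, 0, 0, 0, 0]]]}}

```text
clock: 14.55
tool_pos: [0.4551, 0.1608, 0.1598]
orientation: [-180.0, -0.1, -179.9]
force: [0.4, -0.4, -0.6]
opening: 0.0876
gripper_force: 0.0
```

Converted, 13.9 cm / 100 = 0.139, 13 cm / 100 = 0.13.

>>> {"fn": "send_rows", "kwargs": {"plan": [[[0, 0, 0.01, 0, 0, 0], [0, 0, 0.04, 0, 0, 0], [0, 0, 0.07, 0, 0, 0], [0, 0, 0.1, 0, 0, 0], [0, 0, 0.13, 0, 0, 0], [0, 0, 0.139, 0, 0, 0], [0, 0, 0.139, 0, 0, 0], [0, 0, 0.139, 0, 0, 0]]]}}

```text
clock: 15.22
tool_pos: [0.4589, 0.1595, 0.0213]
orientation: [-179.9, -0.1, -180.0]
force: [0.3, 0.1, 1.1]
opening: 0.0877
gripper_force: 0.0
```

>>> {"fn": "send_rows", "kwargs": {"plan": [[[0, 0, 0, 0, 0, 0], [0, 0, 0, 0, 0, 0], [0, 0, 0, 0, 0, 0], [0, 0, 0, 0, 0, 0], [0, 0, 0, 0, 0, 0], [0, 0, 0, 0, 0, 0], [0, 0, 0, 0, 0, 0], [0, 0, 0, 0, 0, 0]]], "fingers": 0}}

```text
clock: 15.88
tool_pos: [0.4588, 0.1602, 0.022]
orientation: [180.0, 0.0, -180.0]
force: [-2.0, 0.2, 6.4]
opening: 0.0522
gripper_force: 30.0
```

Converted, -12 cm / 100 = -0.12, -11 cm / 100 = -0.11.

>>> {"fn": "send_rows", "kwargs": {"plan": [[[0, 0, -0.01, 0, 0, 0], [0, 0, -0.03, 0, 0, 0], [0, 0, -0.06, 0, 0, 0], [0, 0, -0.09, 0, 0, 0], [0, 0, -0.11, 0, 0, 0], [0, 0, -0.12, 0, 0, 0], [0, 0, -0.12, 0, 0, 0]]]}}

```text
clock: 16.47
tool_pos: [0.4596, 0.1608, 0.1436]
orientation: [179.9, 0.2, -180.0]
force: [-0.1, 0.6, -1.3]
opening: 0.0518
gripper_force: 30.0
```

Converted, -25.4 cm / 100 = -0.254, -22 cm / 100 = -0.22.

>>> {"fn": "send_rows", "kwargs": {"plan": [[[-0.006, -0.018, 0, 0, 0, 0], [-0.017, -0.05, 0, 0, 0, 0], [-0.028, -0.084, 0, 0, 0, 0], [-0.039, -0.118, 0, 0, 0, 0], [-0.05, -0.152, 0, 0, 0, 0], [-0.062, -0.186, 0, 0, 0, 0], [-0.074, -0.22, 0, 0, 0, 0], [-0.085, -0.254, 0, 0, 0, 0]]]}}

```text
clock: 17.13
tool_pos: [0.5431, -0.0957, 0.1395]
orientation: [-180.0, -0.2, -180.0]
force: [0.1, 0.6, -0.3]
opening: 0.0519
gripper_force: 30.0
```

Converted, -20.1 cm / 100 = -0.201, -19.7 cm / 100 = -0.197.

>>> {"fn": "send_rows", "kwargs": {"plan": [[[-0.012, -0.035, 0, 0, 0, 0], [-0.024, -0.07, 0, 0, 0, 0], [-0.036, -0.105, 0, 0, 0, 0], [-0.048, -0.14, 0, 0, 0, 0], [-0.06, -0.175, 0, 0, 0, 0], [-0.067, -0.197, 0, 0, 0, 0], [-0.068, -0.201, 0, 0, 0, 0], [-0.068, -0.201, 0, 0, 0, 0]]]}}

```text
clock: 17.8
tool_pos: [0.6106, -0.2963, 0.1384]
orientation: [179.9, -0.2, 179.9]
force: [-0.3, 0.7, -0.5]
opening: 0.052
gripper_force: 30.0
```

Converted, 11.9 cm / 100 = 0.119, 11.7 cm / 100 = 0.117.

>>> {"fn": "send_rows", "kwargs": {"plan": [[[0, 0, 0.015, 0, 0, 0], [0, 0, 0.04, 0, 0, 0], [0, 0, 0.07, 0, 0, 0], [0, 0, 0.095, 0, 0, 0], [0, 0, 0.112, 0, 0, 0], [0, 0, 0.117, 0, 0, 0], [0, 0, 0.119, 0, 0, 0], [0, 0, 0.119, 0, 0, 0]]]}}

```text
clock: 18.47
tool_pos: [0.6108, -0.2934, 0.0221]
orientation: [180.0, -0.1, -179.9]
force: [0.7, -0.1, -0.9]
opening: 0.0518
gripper_force: 30.0
```

Converted, 0.1 cm / 100 = 0.001.

>>> {"fn": "send_rows", "kwargs": {"plan": [[[0, 0, 0, 0, 0, 0], [0, 0, 0.001, 0, 0, 0], [0, 0, 0.001, 0, 0, 0], [0, 0, 0.001, 0, 0, 0]]]}}

```text
clock: 18.8
tool_pos: [0.6119, -0.2945, 0.0219]
orientation: [180.0, 0.0, -180.0]
force: [-0.3, 2.1, 3.0]
opening: 0.052
gripper_force: 30.0
```

>>> {"fn": "send_rows", "kwargs": {"plan": [[[0, 0, 0, 0, 0, 0], [0, 0, 0, 0, 0, 0], [0, 0, 0, 0, 0, 0], [0, 0, 0, 0, 0, 0], [0, 0, 0, 0, 0, 0], [0, 0, 0, 0, 0, 0], [0, 0, 0, 0, 0, 0], [0, 0, 0, 0, 0, 0]]], "fingers": 1}}

```text
clock: 19.47
tool_pos: [0.6117, -0.295, 0.0215]
orientation: [-180.0, -0.0, -180.0]
force: [-1.8, 0.2, -0.3]
opening: 0.0874
gripper_force: 0.0
```

Converted, -12 cm / 100 = -0.12, -11 cm / 100 = -0.11.

>>> {"fn": "send_rows", "kwargs": {"plan": [[[0, 0, -0.01, 0, 0, 0], [0, 0, -0.03, 0, 0, 0], [0, 0, -0.06, 0, 0, 0], [0, 0, -0.09, 0, 0, 0], [0, 0, -0.11, 0, 0, 0], [0, 0, -0.12, 0, 0, 0], [0, 0, -0.12, 0, 0, 0]]]}}

```text
clock: 20.05
tool_pos: [0.6132, -0.2954, 0.1454]
orientation: [-179.9, 0.3, -180.0]
force: [0.8, -0.1, -0.2]
opening: 0.0878
gripper_force: 0.0
```

Converted, 16.3 cm / 100 = 0.163, 15.1 cm / 100 = 0.151.

>>> {"fn": "send_rows", "kwargs": {"plan": [[[0.025, 0.023, 0, 0, 0, 0], [0.05, 0.046, 0, 0, 0, 0], [0.075, 0.069, 0, 0, 0, 0], [0.1, 0.092, 0, 0, 0, 0], [0.125, 0.115, 0, 0, 0, 0], [0.15, 0.138, 0, 0, 0, 0], [0.163, 0.151, 0, 0, 0, 0], [0.163, 0.151, 0, 0, 0, 0]]]}}

```text
clock: 20.72
tool_pos: [0.445, -0.1423, 0.1409]
orientation: [179.9, -0.1, -179.9]
force: [-0.7, -0.2, -0.6]
opening: 0.0877
gripper_force: 0.0
```

Run:
```python
from ov import *
a=ov('wrist','w3',[(.449,-.144,.05,.031),(.445,-.1445,.008,.046)])
b=ov('scene','s3',[(.612,-.295,.044,.026),(.6725,.0046,.1,.027)])
c=np.hstack([cv2.resize(a,(400,250)),cv2.resize(b[170:270,155:375],(400,182),interpolation=cv2.INTER_CUBIC)[:250] if 0 else cv2.copyMakeBorder(cv2.resize(b[170:270,155:375],(400,182),interpolation=cv2.INTER_CUBIC),0,68,0,0,0)]); cv2.imwrite('pics/v3.png',c)
```

```text
(no output)
```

View pics/v3.png

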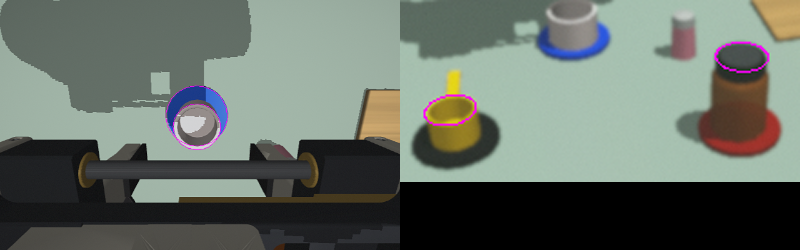

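The scoop is centred on black and the jar on red in the scene crop, both upright. The wrist view shows the ramekin outline (197,127) on the real one. Next, ramekin to the board.

Converted, 11.9 cm / 100 = 0.119, 11.5 cm / 100 = 0.115.

>>> {"fn": "send_rows", "kwargs": {"plan": [[[0, 0, 0.01, 0, 0, 0], [0, 0, 0.04, 0, 0, 0], [0, 0, 0.07, 0, 0, 0], [0, 0, 0.1, 0, 0, 0], [0, 0, 0.115, 0, 0, 0], [0, 0, 0.119, 0, 0, 0], [0, 0, 0.119, 0, 0, 0], [0, 0, 0.119, 0, 0, 0]]]}}

```text
clock: 21.48
tool_pos: [0.4494, -0.1443, 0.0227]
orientation: [-180.0, -0.0, -180.0]
force: [0.6, 0.8, -0.0]
opening: 0.0879
gripper_force: 0.0
```

>>> {"fn": "send_rows", "kwargs": {"plan": [[[0, 0, 0, 0, 0, 0], [0, 0, 0, 0, 0, 0], [0, 0, 0, 0, 0, 0], [0, 0, 0, 0, 0, 0], [0, 0, 0, 0, 0, 0], [0, 0, 0, 0, 0, 0], [0, 0, 0, 0, 0, 0], [0, 0, 0, 0, 0, 0]]], "fingers": 0}}

```text
clock: 22.15
tool_pos: [0.449, -0.1439, 0.0231]
orientation: [-180.0, 0.0, -180.0]
force: [-1.7, 0.8, 6.2]
opening: 0.0602
gripper_force: 30.0
```

Converted, -12 cm / 100 = -0.12, -11 cm / 100 = -0.11.

>>> {"fn": "send_rows", "kwargs": {"plan": [[[0, 0, -0.01, 0, 0, 0], [0, 0, -0.03, 0, 0, 0], [0, 0, -0.06, 0, 0, 0], [0, 0, -0.09, 0, 0, 0], [0, 0, -0.11, 0, 0, 0], [0, 0, -0.12, 0, 0, 0], [0, 0, -0.12, 0, 0, 0]]]}}

```text
clock: 22.73
tool_pos: [0.45, -0.1439, 0.145]
orientation: [180.0, 0.3, -180.0]
force: [-0.3, -0.4, -0.7]
opening: 0.0598
gripper_force: 30.0
```

Converted, 22.5 cm / 100 = 0.225, 19.5 cm / 100 = 0.195.

>>> {"fn": "send_rows", "kwargs": {"plan": [[[0, 0.015, 0, 0, 0, 0], [-0.001, 0.045, 0, 0, 0, 0], [-0.002, 0.075, 0, 0, 0, 0], [-0.003, 0.105, 0, 0, 0, 0], [-0.004, 0.135, 0, 0, 0, 0], [-0.005, 0.165, 0, 0, 0, 0], [-0.006, 0.195, 0, 0, 0, 0], [-0.007, 0.225, 0, 0, 0, 0]]]}}

```text
clock: 23.4
tool_pos: [0.4546, 0.0822, 0.1413]
orientation: [-180.0, -0.1, 180.0]
force: [0.6, -0.1, -1.2]
opening: 0.0598
gripper_force: 30.0
```

Converted, 8 cm / 100 = 0.08, 7.5 cm / 100 = 0.075.

>>> {"fn": "send_rows", "kwargs": {"plan": [[[-0.001, 0.03, 0, 0, 0, 0], [-0.002, 0.06, 0, 0, 0, 0], [-0.003, 0.075, 0, 0, 0, 0], [-0.003, 0.08, 0, 0, 0, 0], [-0.003, 0.08, 0, 0, 0, 0], [-0.003, 0.08, 0, 0, 0, 0]]]}}

```text
clock: 23.9
tool_pos: [0.4579, 0.1603, 0.1417]
orientation: [-179.9, -0.1, -180.0]
force: [-0.5, -0.4, -1.7]
opening: 0.0603
gripper_force: 30.0
```

Converted, 11.9 cm / 100 = 0.119, 11.7 cm / 100 = 0.117.

>>> {"fn": "send_rows", "kwargs": {"plan": [[[0, 0, 0.015, 0, 0, 0], [0, 0, 0.04, 0, 0, 0], [0, 0, 0.07, 0, 0, 0], [0, 0, 0.095, 0, 0, 0], [0, 0, 0.112, 0, 0, 0], [0, 0, 0.117, 0, 0, 0], [0, 0, 0.119, 0, 0, 0], [0, 0, 0.119, 0, 0, 0]]]}}

```text
clock: 24.57
tool_pos: [0.4582, 0.1595, 0.0236]
orientation: [-179.9, -0.1, 179.9]
force: [-0.3, 0.1, -0.6]
opening: 0.0603
gripper_force: 30.0
```

Converted, 0.1 cm / 100 = 0.001.

>>> {"fn": "send_rows", "kwargs": {"plan": [[[0, 0, 0, 0, 0, 0], [0, 0, 0.001, 0, 0, 0], [0, 0, 0.001, 0, 0, 0], [0, 0, 0.001, 0, 0, 0]]]}}

```text
clock: 24.9
tool_pos: [0.459, 0.161, 0.0231]
orientation: [180.0, 0.0, -180.0]
force: [0.7, -1.4, 0.7]
opening: 0.0603
gripper_force: 30.0
```

>>> {"fn": "send_rows", "kwargs": {"plan": [[[0, 0, 0, 0, 0, 0], [0, 0, 0, 0, 0, 0], [0, 0, 0, 0, 0, 0], [0, 0, 0, 0, 0, 0], [0, 0, 0, 0, 0, 0], [0, 0, 0, 0, 0, 0], [0, 0, 0, 0, 0, 0], [0, 0, 0, 0, 0, 0]]], "fingers": 1}}

```text
clock: 25.57
tool_pos: [0.4586, 0.161, 0.0225]
orientation: [-180.0, -0.0, -180.0]
force: [1.1, 0.0, 0.2]
opening: 0.0877
gripper_force: 0.0
```

Converted, -13.5 cm / 100 = -0.135, -12.5 cm / 100 = -0.125.

>>> {"fn": "send_rows", "kwargs": {"plan": [[[0, 0, -0.01, 0, 0, 0], [0, 0, -0.04, 0, 0, 0], [0, 0, -0.07, 0, 0, 0], [0, 0, -0.1, 0, 0, 0], [0, 0, -0.125, 0, 0, 0], [0, 0, -0.135, 0, 0, 0], [0, 0, -0.135, 0, 0, 0]]]}}

```text
clock: 26.15
tool_pos: [0.4599, 0.162, 0.1603]
orientation: [179.8, 0.2, -180.0]
force: [-0.3, 0.3, -0.6]
opening: 0.0878
gripper_force: 0.0
```

Converted, -16.9 cm / 100 = -0.169, -15 cm / 100 = -0.15.

>>> {"fn": "send_rows", "kwargs": {"plan": [[[-0.025, 0.021, 0, 0, 0, 0], [-0.05, 0.042, 0, 0, 0, 0], [-0.075, 0.063, 0, 0, 0, 0], [-0.1, 0.084, 0, 0, 0, 0], [-0.125, 0.105, 0, 0, 0, 0], [-0.15, 0.126, 0, 0, 0, 0], [-0.169, 0.142, 0, 0, 0, 0], [-0.169, 0.142, 0, 0, 0, 0]]]}}

```text
clock: 26.82
tool_pos: [0.6298, 0.3052, 0.1541]
orientation: [-179.9, -0.1, -180.0]
force: [0.7, 0.2, -0.3]
opening: 0.0878
gripper_force: 0.0
```

Run:
```python
from ov import *
a=ov('wrist','w4',[(.628,.3035,.098,.008),(.628,.3035,.008,.036),(.6245,.299,.008,.046)])
b=ov('side','s4',[(.4595,.161,.05,.031)])
print(ctrl.get_obs()['tool_pos'])
c=np.hstack([cv2.resize(a,(480,300)),cv2.resize(b[230:350,280:400],(300,300),interpolation=cv2.INTER_CUBIC)]); cv2.imwrite('pics/v4.png',c)
```

```text
[0.62713236 0.30298806 0.15457369]
```

View pics/v4.png

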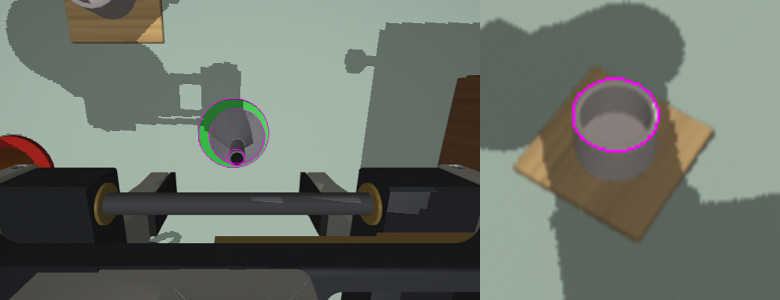

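The ramekin stands centred on the board. In the wrist view the funnel spout (237,157) matches the prediction. Take the spout.

Converted, 9.7 cm / 100 = 0.097, 8.5 cm / 100 = 0.085.

>>> {"fn": "send_rows", "kwargs": {"plan": [[[0, 0, 0.01, 0, 0, 0], [0, 0, 0.03, 0, 0, 0], [0, 0, 0.06, 0, 0, 0], [0, 0, 0.085, 0, 0, 0], [0, 0, 0.097, 0, 0, 0], [0, 0, 0.097, 0, 0, 0], [0, 0, 0.097, 0, 0, 0]]]}}

```text
clock: 27.5
tool_pos: [0.6273, 0.3026, 0.0605]
orientation: [-179.9, -0.0, -180.0]
force: [-0.1, 0.9, 0.1]
opening: 0.0879
gripper_force: 0.0
```

>>> {"fn": "send_rows", "kwargs": {"plan": [[[0, 0, 0, 0, 0, 0], [0, 0, 0, 0, 0, 0], [0, 0, 0, 0, 0, 0], [0, 0, 0, 0, 0, 0], [0, 0, 0, 0, 0, 0], [0, 0, 0, 0, 0, 0], [0, 0, 0, 0, 0, 0], [0, 0, 0, 0, 0, 0]]], "fingers": 0.1}}

```text
clock: 28.17
tool_pos: [0.6276, 0.3031, 0.0606]
orientation: [-180.0, -0.0, -180.0]
force: [-1.0, 0.3, -0.0]
opening: 0.0401
gripper_force: 0.0
```

>>> {"fn": "send_rows", "kwargs": {"plan": [[[0, 0, 0, 0, 0, 0], [0, 0, 0, 0, 0, 0], [0, 0, 0, 0, 0, 0], [0, 0, 0, 0, 0, 0], [0, 0, 0, 0, 0, 0], [0, 0, 0, 0, 0, 0], [0, 0, 0, 0, 0, 0], [0, 0, 0, 0, 0, 0]]], "fingers": 0}}

```text
clock: 28.83
tool_pos: [0.6275, 0.3029, 0.0604]
orientation: [-180.0, -0.0, -180.0]
force: [-0.6, 0.2, -1.3]
opening: 0.0153
gripper_force: 30.0
```

Converted, -12 cm / 100 = -0.12, -11 cm / 100 = -0.11.

>>> {"fn": "send_rows", "kwargs": {"plan": [[[0, 0, -0.005, 0, 0, 0], [0, 0, -0.02, 0, 0, 0], [0, 0, -0.04, 0, 0, 0], [0, 0, -0.065, 0, 0, 0], [0, 0, -0.09, 0, 0, 0], [0, 0, -0.11, 0, 0, 0], [0, 0, -0.12, 0, 0, 0], [0, 0, -0.12, 0, 0, 0]]]}}

```text
clock: 29.5
tool_pos: [0.6287, 0.3038, 0.1839]
orientation: [179.8, 0.2, -180.0]
force: [-0.1, -0.6, -1.6]
opening: 0.0153
gripper_force: 30.0
```

Converted, -19.1 cm / 100 = -0.191, -16.4 cm / 100 = -0.164.

>>> {"fn": "send_rows", "kwargs": {"plan": [[[0.005, -0.012, 0, 0, 0, 0], [0.013, -0.032, 0, 0, 0, 0], [0.023, -0.056, 0, 0, 0, 0], [0.034, -0.083, 0, 0, 0, 0], [0.045, -0.11, 0, 0, 0, 0], [0.056, -0.137, 0, 0, 0, 0], [0.067, -0.164, 0, 0, 0, 0], [0.078, -0.191, 0, 0, 0, 0]]]}}

```text
clock: 30.17
tool_pos: [0.5475, 0.11, 0.1787]
orientation: [-179.9, -0.2, -180.0]
force: [-0.1, -0.4, -1.3]
opening: 0.0156
gripper_force: 30.0
```

Converted, -21.4 cm / 100 = -0.214, -18.9 cm / 100 = -0.189.

>>> {"fn": "send_rows", "kwargs": {"plan": [[[0.011, -0.027, 0, 0, 0, 0], [0.022, -0.054, 0, 0, 0, 0], [0.033, -0.081, 0, 0, 0, 0], [0.044, -0.108, 0, 0, 0, 0], [0.055, -0.135, 0, 0, 0, 0], [0.066, -0.162, 0, 0, 0, 0], [0.077, -0.189, 0, 0, 0, 0], [0.087, -0.214, 0, 0, 0, 0]]]}}

```text
clock: 30.83
tool_pos: [0.4602, -0.1035, 0.179]
orientation: [180.0, -0.2, 180.0]
force: [1.1, -0.5, -0.8]
opening: 0.0151
gripper_force: 30.0
```

Converted, -4.3 cm / 100 = -0.043, -4.1 cm / 100 = -0.041.

>>> {"fn": "send_rows", "kwargs": {"plan": [[[0.008, -0.02, 0, 0, 0, 0], [0.014, -0.034, 0, 0, 0, 0], [0.017, -0.041, 0, 0, 0, 0], [0.018, -0.043, 0, 0, 0, 0], [0.018, -0.043, 0, 0, 0, 0], [0.018, -0.043, 0, 0, 0, 0]]]}}

```text
clock: 31.33
tool_pos: [0.4446, -0.1446, 0.1801]
orientation: [180.0, -0.0, -180.0]
force: [-0.1, 0.6, 0.1]
opening: 0.0157
gripper_force: 30.0
```

>>> {"fn": "send_rows", "kwargs": {"plan": [[[0, 0, 0.01, 0, 0, 0], [0, 0, 0.035, 0, 0, 0], [0, 0, 0.06, 0, 0, 0], [0, 0, 0.085, 0, 0, 0], [0, 0, 0.105, 0, 0, 0], [0, 0, 0.115, 0, 0, 0], [0, 0, 0.115, 0, 0, 0], [0, 0, 0.115, 0, 0, 0]]]}}

```text
clock: 32.0
tool_pos: [0.4444, -0.1445, 0.0648]
orientation: [-180.0, -0.1, -179.9]
force: [-0.3, -0.1, -0.1]
opening: 0.0154
gripper_force: 30.0
```

Run:
```python
from ov import *
L=[(.445,-.1445,.013,.036)]
a=ov('scene','s5',L); b=ov('side','d5',L)
c=np.hstack([cv2.resize(i,(400,400),interpolation=cv2.INTER_CUBIC) for i in(a[120:220,200:300],b[130:230,350:450])]); cv2.imwrite('pics/v5.png',c)
```

```text
(no output)
```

View pics/v5.png

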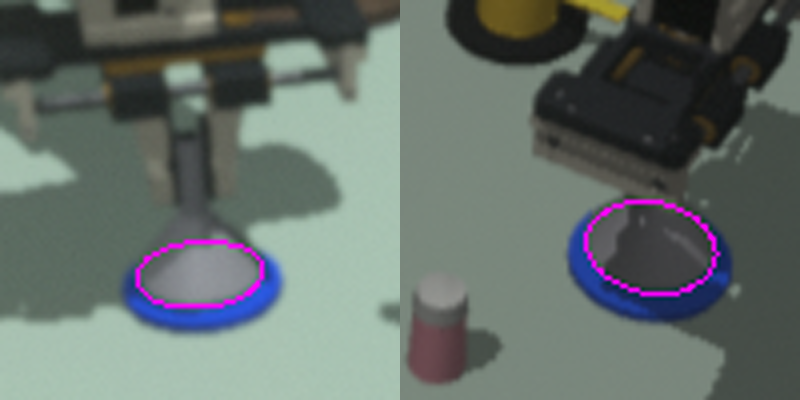

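The funnel hangs level just above the blue coaster, and its rim matches the predicted circle in both views (200,273 and 650,247). Lower and release.

Converted, 0.5 cm / 100 = 0.005, 0.45 cm / 100 = 0.0045.

>>> {"fn": "send_rows", "kwargs": {"plan": [[[0, 0, 0.002, 0, 0, 0], [0, 0, 0.0035, 0, 0, 0], [0, 0, 0.0045, 0, 0, 0], [0, 0, 0.005, 0, 0, 0], [0, 0, 0.005, 0, 0, 0], [0, 0, 0.005, 0, 0, 0]]]}}

```text
clock: 32.6
tool_pos: [0.4447, -0.145, 0.0607]
orientation: [180.0, 0.0, -180.0]
force: [-0.4, 0.5, -2.3]
opening: 0.0155
gripper_force: 30.0
```

>>> {"fn": "send_rows", "kwargs": {"plan": [[[0, 0, 0, 0, 0, 0], [0, 0, 0, 0, 0, 0], [0, 0, 0, 0, 0, 0], [0, 0, 0, 0, 0, 0], [0, 0, 0, 0, 0, 0], [0, 0, 0, 0, 0, 0], [0, 0, 0, 0, 0, 0], [0, 0, 0, 0, 0, 0]]], "fingers": 1}}

```text
clock: 33.27
tool_pos: [0.4447, -0.145, 0.0605]
orientation: [180.0, -0.0, -180.0]
force: [-0.2, 0.8, -0.4]
opening: 0.0632
gripper_force: 0.0
```

>>> {"fn": "send_rows", "kwargs": {"plan": [[[0, 0, 0, 0, 0, 0], [0, 0, 0, 0, 0, 0], [0, 0, 0, 0, 0, 0], [0, 0, 0, 0, 0, 0], [0, 0, 0, 0, 0, 0], [0, 0, 0, 0, 0, 0]]]}}

```text
clock: 33.77
tool_pos: [0.4446, -0.145, 0.0605]
orientation: [180.0, -0.0, -180.0]
force: [0.2, -0.2, -1.2]
opening: 0.0877
gripper_force: 0.0
```

>>> {"fn": "send_rows", "kwargs": {"plan": [[[0, 0, -0.01, 0, 0, 0], [0, 0, -0.03, 0, 0, 0], [0, 0, -0.06, 0, 0, 0], [0, 0, -0.085, 0, 0, 0], [0, 0, -0.1, 0, 0, 0], [0, 0, -0.1, 0, 0, 0]]]}}

```text
clock: 34.27
tool_pos: [0.4468, -0.1451, 0.1641]
orientation: [-180.0, 0.4, -180.0]
force: [1.7, 0.5, 0.3]
opening: 0.0875
gripper_force: 0.0
```

Converted, 29.5 cm / 100 = 0.295, -1.4 cm / 100 = -0.014.

>>> {"fn": "send_rows", "kwargs": {"plan": [[[-0.002, 0.038, 0, 0, 0, 0], [-0.004, 0.076, 0, 0, 0, 0], [-0.005, 0.114, 0, 0, 0, 0], [-0.007, 0.152, 0, 0, 0, 0], [-0.009, 0.19, 0, 0, 0, 0], [-0.011, 0.228, 0, 0, 0, 0], [-0.013, 0.266, 0, 0, 0, 0], [-0.014, 0.295, 0, 0, 0, 0]]]}}

```text
clock: 34.93
tool_pos: [0.4583, 0.1526, 0.1602]
orientation: [180.0, 0.0, -179.9]
force: [0.7, 0.2, 0.4]
opening: 0.0873
gripper_force: 0.0
```

Converted, 13.7 cm / 100 = 0.137, 13 cm / 100 = 0.13.

>>> {"fn": "send_rows", "kwargs": {"plan": [[[0, 0.011, 0, 0, 0, 0], [0, 0.011, 0.02, 0, 0, 0], [0, 0.011, 0.05, 0, 0, 0], [0, 0.011, 0.08, 0, 0, 0], [0, 0.011, 0.11, 0, 0, 0], [0, 0.011, 0.13, 0, 0, 0], [0, 0.011, 0.137, 0, 0, 0], [0, 0.011, 0.137, 0, 0, 0]]]}}

```text
clock: 35.6
tool_pos: [0.4574, 0.1598, 0.0217]
orientation: [-179.8, -0.2, 180.0]
force: [-0.8, 0.2, 0.3]
opening: 0.0876
gripper_force: 0.0
```

>>> {"fn": "send_rows", "kwargs": {"plan": [[[0, 0, 0, 0, 0, 0], [0, 0, 0, 0, 0, 0], [0, 0, 0, 0, 0, 0], [0, 0, 0, 0, 0, 0], [0, 0, 0, 0, 0, 0], [0, 0, 0, 0, 0, 0], [0, 0, 0, 0, 0, 0], [0, 0, 0, 0, 0, 0]]], "fingers": 0}}

```text
clock: 36.27
tool_pos: [0.459, 0.1614, 0.0245]
orientation: [179.9, 0.1, -180.0]
force: [-2.5, -0.0, 7.7]
opening: 0.0602
gripper_force: 30.0
```

Converted, -12 cm / 100 = -0.12, -11 cm / 100 = -0.11.

>>> {"fn": "send_rows", "kwargs": {"plan": [[[0, 0, -0.01, 0, 0, 0], [0, 0, -0.03, 0, 0, 0], [0, 0, -0.06, 0, 0, 0], [0, 0, -0.09, 0, 0, 0], [0, 0, -0.11, 0, 0, 0], [0, 0, -0.12, 0, 0, 0], [0, 0, -0.12, 0, 0, 0]]]}}

```text
clock: 36.85
tool_pos: [0.4595, 0.1618, 0.1457]
orientation: [179.8, 0.2, -180.0]
force: [-0.7, 0.0, -3.0]
opening: 0.0602
gripper_force: 30.0
```

Converted, -16.5 cm / 100 = -0.165, -16 cm / 100 = -0.16.

>>> {"fn": "send_rows", "kwargs": {"plan": [[[-0.012, 0.01, 0, 0, 0, 0], [-0.036, 0.03, 0, 0, 0, 0], [-0.062, 0.052, 0, 0, 0, 0], [-0.088, 0.074, 0, 0, 0, 0], [-0.114, 0.095, 0, 0, 0, 0], [-0.14, 0.117, 0, 0, 0, 0], [-0.16, 0.134, 0, 0, 0, 0], [-0.165, 0.138, 0, 0, 0, 0]]]}}

```text
clock: 37.52
tool_pos: [0.6253, 0.3008, 0.1396]
orientation: [-179.9, -0.1, -180.0]
force: [0.7, -0.1, -0.5]
opening: 0.0604
gripper_force: 30.0
```

Converted, 11.9 cm / 100 = 0.119, 11.7 cm / 100 = 0.117.

>>> {"fn": "send_rows", "kwargs": {"plan": [[[0, 0, 0.015, 0, 0, 0], [0, 0, 0.04, 0, 0, 0], [0, 0, 0.07, 0, 0, 0], [0, 0, 0.095, 0, 0, 0], [0, 0, 0.112, 0, 0, 0], [0, 0, 0.117, 0, 0, 0], [0, 0, 0.119, 0, 0, 0], [0, 0, 0.119, 0, 0, 0]]]}}

```text
clock: 38.18
tool_pos: [0.6218, 0.2976, 0.0233]
orientation: [-179.9, -0.2, -180.0]
force: [-3.3, -1.4, 3.2]
opening: 0.0603
gripper_force: 30.0
```

Converted, 0.1 cm / 100 = 0.001.

>>> {"fn": "send_rows", "kwargs": {"plan": [[[0, 0, 0, 0, 0, 0], [0, 0, 0.001, 0, 0, 0], [0, 0, 0.001, 0, 0, 0], [0, 0, 0.001, 0, 0, 0]]]}}

```text
clock: 38.52
tool_pos: [0.6224, 0.298, 0.0233]
orientation: [-179.9, -0.1, -180.0]
force: [-5.4, -2.7, 8.4]
opening: 0.0599
gripper_force: 30.0
```

Contact made, so release, back off and check.

>>> {"fn": "send_rows", "kwargs": {"plan": [[[0, 0, 0, 0, 0, 0], [0, 0, 0, 0, 0, 0], [0, 0, 0, 0, 0, 0], [0, 0, 0, 0, 0, 0], [0, 0, 0, 0, 0, 0], [0, 0, 0, 0, 0, 0], [0, 0, 0, 0, 0, 0], [0, 0, 0, 0, 0, 0]]], "fingers": 1}}

```text
clock: 39.18
tool_pos: [0.6236, 0.2991, 0.0235]
orientation: [180.0, 0.0, -180.0]
force: [0.6, -0.7, 0.2]
opening: 0.0873
gripper_force: 0.0
```

Converted, -18 cm / 100 = -0.18, -16 cm / 100 = -0.16.

>>> {"fn": "send_rows", "kwargs": {"plan": [[[0, 0, -0.01, 0, 0, 0], [0, 0, -0.04, 0, 0, 0], [0, 0, -0.07, 0, 0, 0], [0, 0, -0.1, 0, 0, 0], [0, 0, -0.13, 0, 0, 0], [0, 0, -0.16, 0, 0, 0], [0, 0, -0.18, 0, 0, 0], [0, 0, -0.18, 0, 0, 0]]]}}

```text
clock: 39.85
tool_pos: [0.6258, 0.3002, 0.2107]
orientation: [179.7, 0.5, -180.0]
force: [0.7, 0.1, 0.9]
opening: 0.0875
gripper_force: 0.0
```

Run:
```python
from ov import *
L=[(.6245,.299,.05,.031),(.445,-.1445,.013,.036),(.612,-.295,.044,.026),(.6725,.0046,.1,.027)]
a=ov('scene','s6',L); b=ov('side','d6',L)
k=lambda i,y0,y1,x0,x1:cv2.resize(i[y0:y1,x0:x1],(800,800*(y1-y0)//(x1-x0)),interpolation=cv2.INTER_CUBIC)
top=k(a,140,270,155,515); bot=cv2.resize(b[85:335,180:450],(324,300),interpolation=cv2.INTER_CUBIC)
c=np.zeros((top.shape[0]+300,800,3),np.uint8); c[:top.shape[0]]=top; c[top.shape[0]:,:324]=bot; cv2.imwrite('pics/v6.png',c)
```

```text
(no output)
```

View pics/v6.png

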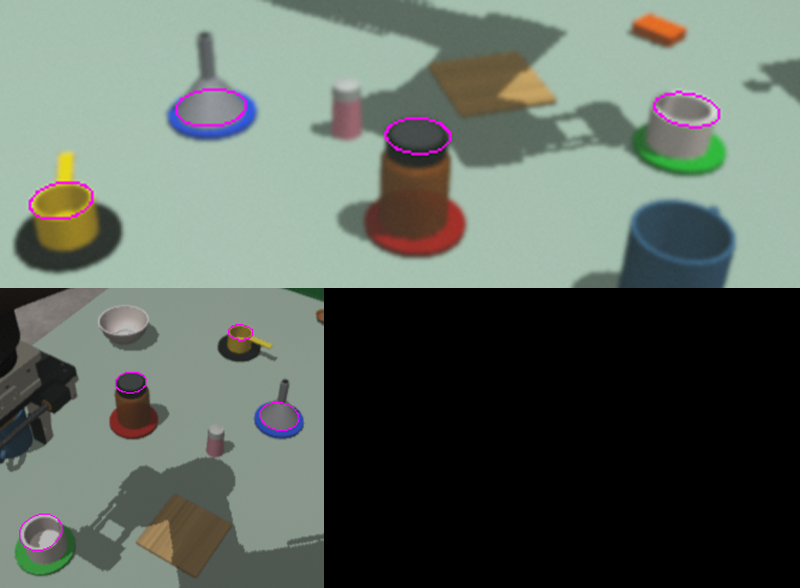

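Both views show all four things upright in the middle of their coasters (ramekin within about 3 mm), the board empty and the shaker untouched. I'll hand it in.

```bash
python3 -c "
from plant import ctrl
print(ctrl.close_job())"
```

```text
the job is handed in; nothing more can be done
None
```

The job is handed in after about 40 s of robot time: the last pictures show the jar on red, the funnel on blue, the ramekin on green and the scoop on black, all upright and centred by eye, with the board empty and the salt shaker apparently where it stood; the hand-in returned no verdict.

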